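# Dock a tip box in its sensor lane

### The arm

A 6-joint arm with a two-finger parallel gripper is mounted at the origin on a cart in front of the work surface, level with it; the furniture and walls round the work are solid. World frame = base frame: x ahead of the robot, y to its left, z up, the work surface at z = 0. Lengths are in m, angles in rad, forces in N, time in s.
With the tool pointing down it reaches from about 0.375 to 0.9 m from the base axis. Payload 3.1 kg.
Tool frame: the origin (TCP) lies on the centre line of the jaws, within the pads' length; the fingertips stand 19 mm ahead of it and the grasp point (between the pads) is the TCP; z points along the fingers, y is the direction in which the jaws open and shut (so a half turn about z gives the same grasp; the last joint's range is limited). The gripper opens to 85 mm and grips with 20 to 120 N. Pads are 22 mm wide; open, the fingers measure 114 mm over their backs; the gripper's body (76 mm by 85 mm) begins 54 mm behind the grasp point. The pads swing forward as they close: fully open they stand 13 mm farther back than shut.
Start: joints at [1.121, 0.527, 1.433, -0, 1.181, -0.178], TCP at [0.167, 0.602, 0.25] pointing down, gripper open.
Joint ranges: [-3.08, 3.08], [-0.75, 2.2], [0.22, 2.44], [-1.43, 4.57], [0, 2.65], [-2.85, 2.85]. Speed limits (rad/s): [2.79, 2.79, 3.14, 3.14, 3.14, 3.14].

### API

Orientations are given as a unit quaternion [x, y, z, w].
In Python, from station import manip, imaging, workorder gives the robot as it stands.
- The arm moves only by the shell command python3 -m creep 'ROWS' [FORCE]. ROWS is a JSON object of lists of equal length, an entry for each row: "claw": the finger opening in cm, from 0 to 8.54; "dp": the shift along the tool's x, y, z in cm, a list of three; "roll": the turn about the tool's z in rad. In form: {"claw": [claw, ...], "dp": [[dx, dy, dz], ...], "roll": [roll, ...]}. A call has 1 to 12 rows; each row is the pose to reach, as a shift and turn from the pose commanded when the call began, along the tool's axes at that moment; what a row does not reach only later rows make up. A row lasts 1/10 s, in which the tool goes at most 50 mm and 8.59 degrees, less where a joint would pass 70% of its speed; a pose out of reach is approached as far as the arm can. A call with a gripper value outside its range is refused whole. The fingers move at their own pace and stop on an object; FORCE is the grip in N (left out, the last holds). Time passes only in rows, so rows that repeat a pose let the fingers close. It gives the time, the measured TCP pose, the force and the opening at its end, in the units of the state.
- manip.sense(): the state, without advancing time (a new reading comes with each control period).
- imaging.snapshot(name): name is "scene" or "top"; returns a dict with "image" (384x512x3 uint8, red, green, blue), "z_map" (384x512 float32, m along the optical axis (not along the pixel's ray), 0 where there is no reading), "vfov" (degrees; the focal length in pixels is half the picture's height over the tangent of half this angle, whatever the lens; pixels are square), "cx", "cy" (the principal point, pixels), "dist" ([k1, k2, p1, p2, k3] as OpenCV has them; the pictures are not rectified), "R" (3x3) and "t" (3): a world point X has camera coordinates R X + t. Camera axes: x right, y down, z forward; pixel columns grow to the right and rows downward; lengths in m; the calibration is good to about 2 mm. A picture is of the moment at which its call begins.
- workorder.sign_off(): hands the job in, once; it reports no verdict.
The state is a dict: "t": time; "q": joint angles; "qd": joint speeds; "tau": joint torques, N m; "tcp_pos": TCP position; "tool_rot": TCP orientation; "force": force on the tool from outside, world axes, zero at the start; "ft_torque": the same for the moment, N m; "finger_gap": opening from 0.0 (shut) to 1.0 (fully open).
Only numpy, scipy, OpenCV 4.12 (cv2) and the standard library are available. Lean on these libraries where they do the work, as an engineer would, in place of code of your own. Each camera call takes 0.05 s, during which the arm holds its last target.

### The job

Load the light-blue pipette tip box that stands on the grey metal deck of the docking bay: push it down the lane between the two dark rails until it is fully home against the rubber bumpers, without the box or the hand touching either rail, because their sensor windows must not be rubbed. Then push the orange retaining arm round until it stands fully shut across the lane behind the box. Only push, at a steady pace: do not take the box or the arm between the fingers, do not lift or tip the box, and leave the jar, the bottle and the dish beside the bay where they are.

Things in the scene. Friction and masses are not known exactly. Their poses are not given: they have to be found in the camera images.
- dock: docking bay, fixed: flat grey metal deck 180 mm wide (x), 410 mm long (y -215 to +195), its top 8 mm above the table. Origin on the table, on the lane's centre line; z up, +y = the way the box is pushed. y < -37 mm is the open apron where the box starts. A white housing (166 mm wide, top 77 mm above the table) closes the lane; the faces of its two rubber bumpers lie at y = +150 mm
- rail_left: left dark guide rail (dock's -x side), part of the dock, same origin and axes as dock. 12 mm wide, 16 mm high, top 24 mm above the table; inner face at x = -50 mm from y = -15 to +153 mm, flared outward from y = -15 to the mouth at y = -37 mm. Not to be touched
- rail_right: right dark guide rail, mirror image of the left one (same origin and axes as dock), inner face at x = +50 mm; the clear lane is 100 mm wide. Not to be touched
- dock_home (a point): where the origin of the tip box (centre of its underside) is when it is fully home: x = 0, y = +90 mm, z = 8 mm in the dock's frame; axes as the dock's
- tip_box: loose, closed light-blue pipette tip box on the apron, 80 mm wide (its x), 120 mm long (its y), 53 mm high, 0.18 to 0.35 kg, lid fixed. Origin at the centre of its underside, 8 mm above the table on the deck; z up, +y is the end that goes first into the lane. Starts up to 20 mm to one side of the lane's centre line and turned up to 0.25 rad from it
- gate (a joint): angle (rad) of the orange retaining arm about its upright pivot: 0 = parallel to the lane, pointing back to the apron, just outside the left rail; negative = swung away from the lane (to -0.5). It closes anticlockwise seen from above, to 1.571 = fully shut, straight across the lane (limit). Stays where left; 0.04 Nm turns it. Shut, its face is 5 mm behind a box that is home
- gate_pivot (a point): pivot of the retaining arm at its mid height, 44 mm above the table; x = -76 mm, y = +20 mm in the dock's frame. The arm is 10 mm thick and 20 mm high, from 34 to 54 mm above the table, with a round hub of 11 mm radius; this point's axes turn with the arm, which lies along its -y
- gate_tip (a point): centre of the rubber roller (6.5 mm radius) near the free end of the retaining arm, 92 mm from the pivot, 44 mm above the table
- stain_jar_center (a point): centre of the glass staining jar with pink filling, 48 x 48 x 101 mm, loose, right of the bay near its far end; leave alone
- dropper_bottle_center (a point): centre of the dropper bottle with black cap, 33 mm diameter, 100 mm high, loose, right of the bay; leave alone
- petri_dish_center (a point): centre of the clear petri dish, 60 mm diameter, 15 mm high, loose, left of the bay; leave alone
- clipboard: fixed clipboard leaning on a stand to the right of the bay, an obstacle: it covers the table from x = 0.66 to 0.85 m and y = -0.21 to +0.04 m (robot's frame), its left edge on the table, rising to 0.29 m at its right edge. Origin on the table under it. Keep hand and arm clear of it
Things that resemble listed ones, but are neither listed nor needed, are in the scene too. Leave any turquoise look-alike of the tip_box alone.

How it is judged:
On the way, in this order (a step that is already met when the one before it is completed fails the run):
1. the tip box is fully home against the bumpers while the retaining arm is still open (y of tip_box in the frame of dock_home above -0.004 m and angle between the y axis of tip_box and the y axis of dock_home, either way round below 0.12 rad and value of joint gate below 0.6 rad), for 0.2 s.
2. the retaining arm is shut across the lane behind it (value of joint gate above 1.48 rad), for 0.2 s.
At the end, for the whole second after the job is handed in: the tip box stands flat and at rest in the lane, its front within 5 mm of the bumpers, within 12 mm of the centre line and 0.12 rad of the lane's direction, and the retaining arm is within 0.09 rad of fully shut behind it (y of tip_box in the frame of dock_home above -0.005 m and x of tip_box in the frame of dock_home between -0.012 and 0.012 m and angle between the y axis of tip_box and the y axis of dock_home, either way round below 0.12 rad and angle between tip_box's own z axis and vertical below 0.05 rad and value of joint gate above 1.48 rad and linear speed of tip_box below 0.01 m/s); the robot touches nothing.
It fails at once if the box or the robot touches a rail (contact force between tip_box and rail_left above 0.2 N or contact force between tip_box and rail_right above 0.2 N or contact force between any of the fingers, the arm and rail_left above 0.3 N or contact force between any of the fingers, the arm and rail_right above 0.3 N).
It fails at once if the box is lifted (8 mm) or tipped (0.12 rad) (height (world z) of tip_box above 0.016 m or angle between tip_box's own z axis and vertical above 0.12 rad).
It fails at once if the box or the retaining arm is taken between the fingers (the grasp point lies inside it) ((x of the grasp point in the frame of tip_box between -0.033 and 0.033 m and y of the grasp point in the frame of tip_box between -0.053 and 0.053 m and z of the grasp point in the frame of tip_box below 0.046 m) or (x of the grasp point in the frame of gate_pivot between -0.004 and 0.004 m and y of the grasp point in the frame of gate_pivot between -0.1 and 0.005 m and z of the grasp point in the frame of gate_pivot below 0.02 m)).
It fails at once if the box is flung instead of pushed (faster than 0.35 m/s) (linear speed of tip_box above 0.35 m/s).
It fails at once if the jar, bottle or dish is moved by more than 15 mm or tipped (distance of any of stain_jar_center, dropper_bottle_center, petri_dish_center from where it was at the start of the episode above 0.015 m or angle between any of stain_jar_center, dropper_bottle_center's own z axis and vertical above 0.3 rad).
It also fails if it takes over 72 s, if anything falls off the work surface, if the arm or the gripper's body presses on something with over 40 N, if the wrist force passes 120 N, or if a joint passes its speed limit or range.

## Working session

There is one attempt and no reset: what is moved stays moved. The work goes in short steps, Python scripts to look and compute and a shell command to move; the robot and the scene stay as the last step left them, time stands still between calls to the robot, and variables do not carry over. Pictures are saved under pics/ and viewed, and the job is handed in when it is done.

```bash
ls; mkdir -p pics; python3 - <<'E'
from station import manip, imaging
import cv2,numpy as np
print(manip.sense())
for n in("scene","top"):
    s=imaging.snapshot(n)
    np.savez("pics/%s0.npz"%n,**s)
    cv2.imwrite("pics/%s0.png"%n,s["image"][:,:,::-1])
    print(n,s["vfov"],s["cx"],s["cy"],s["dist"],s["R"],s["t"])
E
```

```text
pics
{'t': 0.0, 'q': array([ 1.12150830e+00,  5.28488726e-01,  1.43389715e+00,  8.09794664e-06,
        1.18140607e+00, -1.78496006e-01]), 'qd': array([-0.0002077 , -0.00065887, -0.00066054, -0.00027318, -0.00019949,
        0.00056154]), 'tau': array([ 6.14143737e-04, -4.42354703e+01, -1.78024542e+01, -2.88341207e-04,
        8.33852071e-03, -2.08872211e-05]), 'tcp_pos': array([0.1668536 , 0.6016162 , 0.24932136]), 'tool_rot': array([ 1.34984153e-01,  9.90847147e-01, -1.04476184e-03, -3.43091555e-04]), 'force': array([-0.32434378, -0.11535499, -0.01779891]), 'ft_torque': array([ 0.00075504, -0.00587216,  0.03351082]), 'finger_gap': 0.9977091874849298}
scene 42.41368782943259 257.8612004068852 187.3391615317271 [0.00302316 0.         0.         0.         0.        ] [[ 0.99048086 -0.13580399 -0.02247102]
 [-0.07438733 -0.39072596 -0.91749646]
 [ 0.11581967  0.91043424 -0.39710868]] [-0.617549    0.17091784  1.07484461]
top 53.73616192258336 259.5715305339091 186.73540151997548 [-0.04899379  0.          0.          0.          0.        ] [[ 0.00972818 -0.99993642  0.00570251]
 [-0.9728397  -0.01078323 -0.23122855]
 [ 0.23127534 -0.00329819 -0.97288275]] [0.13085979 0.64002574 0.96718655]
```

View pics/scene0.png

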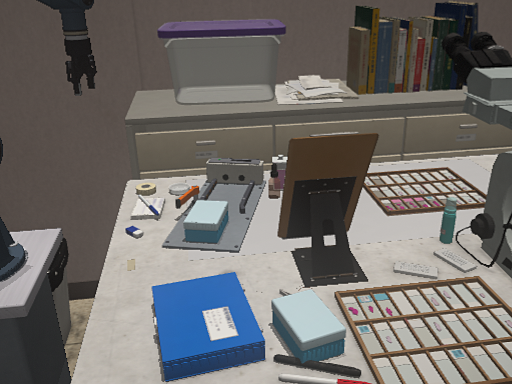

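View pics/top0.png

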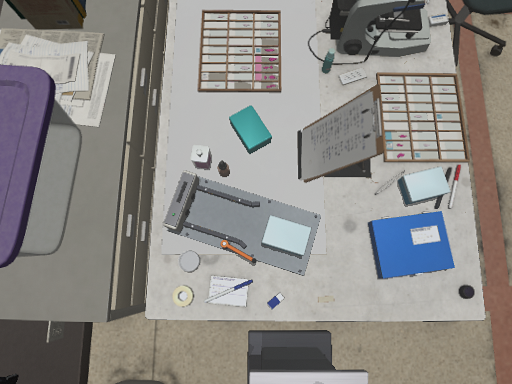

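The top view shows three box-like candidates: a light-blue box on the grey deck at (287,236), another light-blue box off the deck at (424,186), and a turquoise one at (250,129). I choose the one on the deck at (287,236), and will check it in a close crop.

```bash
python3 - <<'E'
import cv2,numpy as np
im=cv2.imread("pics/top0.png")
cv2.imwrite("pics/crop0.png",cv2.resize(im[160:285,150:335],None,fx=4,fy=4,interpolation=cv2.INTER_CUBIC))
E
```

```text
(no output)
```

View pics/crop0.png

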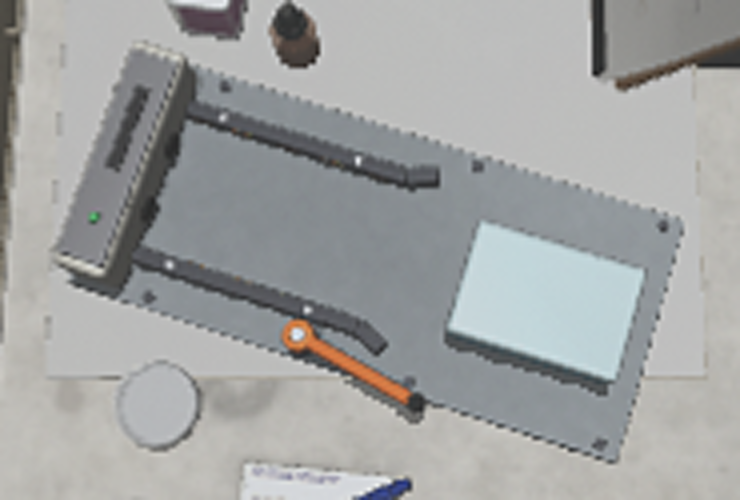

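The crop shows the light-blue box on the deck's apron at about (545,300), with the bumpers and housing at upper left and the orange arm from (297,335) to (415,400). The choice is confirmed, so I'll measure next.

```bash
cat > h.py <<'E'
import cv2,numpy as np
from station import manip, imaging
def K(s):
    h=s["image"].shape[0]; f=h/2/np.tan(np.radians(float(s["vfov"]))/2)
    return np.array([[f,0,float(s["cx"])],[0,f,float(s["cy"])],[0,0,1]])
def rays(s,px):
    u=cv2.undistortPoints(np.asarray(px,float).reshape(-1,1,2),K(s),np.asarray(s["dist"],float)).reshape(-1,2)
    return np.c_[u,np.ones(len(u))]
def cast(s,px,z):
    d=rays(s,px)@s["R"]; c=-s["R"].T@s["t"]
    return c+d*((z-c[2])/d[:,2])[:,None]
def xyz(s):
    h,w=s["z_map"].shape; uu,vv=np.meshgrid(np.arange(w),np.arange(h))
    r=rays(s,np.c_[uu.ravel(),vv.ravel()])*s["z_map"].reshape(-1,1)
    return ((r-s["t"])@s["R"]).reshape(h,w,3)
def big(m):
    n,l,st,c=cv2.connectedComponentsWithStats(m.astype(np.uint8)); i=1+np.argmax(st[1:,4]); return l==i
def rect(P):
    return cv2.minAreaRect((np.asarray(P)[:,:2]*1000).astype(np.float32))
def todock(P,o,th): # dock x axis at angle th
    d=np.asarray(P)[:,:2]-o; c,s=np.cos(th),np.sin(th); return np.c_[d[:,0]*c+d[:,1]*s,-d[:,0]*s+d[:,1]*c]
E
python3 - <<'E'
from h import *
s=dict(np.load("pics/top0.npz")); X=xyz(s)
im=s["image"]; hsv=cv2.cvtColor(im,cv2.COLOR_RGB2HSV)
for p in [(287,236),(200,230),(330,235),(190,261),(180,200),(225,196),(240,251)]: print(p,im[p[1],p[0]],hsv[p[1],p[0]],X[p[1],p[0]].round(4))
roi=np.zeros(im.shape[:2],bool); roi[160:285,150:335]=1
Z=X[...,2]
m=roi&(Z>.05)&(Z<.068)&(im[...,2]>150)
m[:,:255]=0
m=big(m); print("box z",np.median(Z[m]))
def contour(m,z):
    c,_=cv2.findContours(m.astype(np.uint8),cv2.RETR_EXTERNAL,cv2.CHAIN_APPROX_NONE); c=max(c,key=cv2.contourArea).reshape(-1,2)
    return cast(s,c,z)
b=rect(contour(m,.061));print("box",b)
o=big(roi&(hsv[...,0]<16)&(hsv[...,1]>150)&(hsv[...,2]>120)); print("or",o.sum(),np.median(Z[o])); r=rect(contour(o,.054));print("arm",r,cv2.boxPoints(r))
# deck
d=roi&(Z>.003)&(Z<.08)&(X[...,0]>.2); d=big(d)
cv2.imwrite("pics/deck.png",np.hstack([x.astype(np.uint8)*255 for x in(d,m,o)])[150:300])
d2=big(roi&(Z>.004)&(Z<.012));
print("deck",rect(X[d2]),d2.sum())
h=big(roi&(Z>.07)&(Z<.085)); print("housing",rect(X[h]),np.median(Z[h]))
E
```

```text
(287, 236) [192 211 216] [ 96  28 216] [0.5056 0.0619 0.061 ]
(200, 230) [69 69 73] [120  14  73] [0.5237 0.3037 0.0241]
(330, 235) [187 186 181] [ 25   8 187] [ 0.5156 -0.0659  0.0035]
(190, 261) [182 184 186] [105   5 186] [0.4377 0.3284 0.0192]
(180, 200) [66 68 67] [75  8 68] [0.5992 0.3545 0.0738]
(225, 196) [91 92 98] [116  18  98] [0.622  0.2362 0.0252]
(240, 251) [192 113  67] [ 11 166 192] [0.4646 0.1885 0.055 ]
box z 0.061266187305396486
box ((509.9389343261719, 63.72651672363281), (118.06069946289062, 78.49154663085938), 73.45262145996094)
or 111 0.054250514336260075
arm ((464.28448486328125, 199.75819396972656), (94.65339660644531, 17.852245330810547), 57.84750747680664) [[431.54126 164.44003]
 [446.65558 154.93951]
 [497.0277  235.07635]
 [481.9134  244.57687]]
deck ((545.2081298828125, 160.0644989013672), (388.63690185546875, 184.33981323242188), 72.42349243164062) 5209
housing ((603.0597534179688, 357.146240234375), (40.28174591064453, 164.47247314453125), 72.73313903808594) 0.0746532000688823
```

```bash
python3 - <<'E'
from h import *
s=dict(np.load("pics/top0.npz")); X=xyz(s); im=s["image"]; Z=X[...,2]
print("cam",-s["R"].T@s["t"])
g=cv2.cvtColor(im,cv2.COLOR_RGB2GRAY)
print(g[230,320:335],g[195,260:270],im[215,220],im[250,290])
# initial frame from the deck
th=np.radians(72.5-90); c,sn=np.cos(th),np.sin(th); ex=np.array([c,sn]);ey=np.array([-sn,c])
# dock origin guess: housing centre/edges
o=np.array([.545,.160])-0*ey
def w2p(P):
    return cv2.projectPoints(np.asarray(P,float),cv2.Rodrigues(s["R"])[0],s["t"],K(s),s["dist"])[0].reshape(-1,2)
gf=cv2.GaussianBlur(g,(0,0),.6).astype(np.float32)
def prof(P0,dirv,z,half=.02,n=161):
    t=np.linspace(-half,half,n); P=np.c_[P0+t[:,None]*dirv,np.full(n,z)]
    p=w2p(P).astype(np.float32); v=cv2.remap(gf,p[:,0].reshape(1,-1),p[:,1].reshape(1,-1),cv2.INTER_LINEAR)[0]
    d=np.gradient(v); i=np.argmax(d); return P0+t[i]*dirv, d[i]
pts={"R":[],"L":[],"B":[]}
for y in np.arange(-.19,.17,.01):
    p,_=prof(o+ey*y+ex*.09,ex,.008); pts["R"].append(p)
    p,_=prof(o+ey*y-ex*.09,-ex,.008); pts["L"].append(p)
for x in np.arange(-.08,.08,.005):
    p,_=prof(o+ey*-.205+ex*x,-ey,.008,.03); pts["B"].append(p)
for k,v in pts.items():
    v=np.array(v)
    ln=cv2.fitLine((v*1000).astype(np.float32),cv2.DIST_HUBER,0,.01,.01).ravel()
    n=np.array([-ln[1],ln[0]]); r=(v*1000-ln[2:])@n
    print(k,np.degrees(np.arctan2(ln[1],ln[0])),ln[2:],np.abs(r).round(1))
E
```

```text
cam [0.39768303 0.14094298 1.0882051 ]
[191 191 190 192 190 178 171 179 185 185 184 185 184 183 183] [190 191 191 190 190 188 189 189 189 188] [134 140 144] [184 204 208]
R 72.778564 [625.24963 124.82959] [1.5 0.9 5.4 0.9 1.5 0.  0.8 1.4 1.9 2.4 2.2 1.5 0.8 0.6 0.1 0.3 4.  0.2
 0.4 0.1 0.7 1.2 0.4 0.9 0.6 1.5 0.3 0.8 1.6 1.6 0.  0.3 1.1 1.4 1.6 0.5]
L 72.428116 [442.5487  146.16748] [ 2.2  1.   0.5  0.4  0.2  0.4  0.2  0.1  0.6  0.6  0.6  0.3  0.1  0.3
  0.7 16.2 13.2 10.   8.   7.3  3.8  0.2  0.5  0.2  0.1  1.2  0.9  0.4
  0.1  1.1  0.1  0.2  0.1  0.4  0.6  0.8]
B -16.793438 [489.10422  -15.812656] [10.1  0.1  0.9  0.2  0.5  0.3  0.   0.5  1.3  0.6  1.4  1.5  0.7  0.5
  1.   1.3  0.5  0.8  0.4  1.2  0.2  0.2  0.5  0.4  0.   0.1  0.5  0.2
  0.6  1.9  0.8  0.8]
```

```bash
python3 - <<'E'
from h import *
a=np.radians(72.7); ey=np.array([np.cos(a),np.sin(a)]); ex=np.array([ey[1],-ey[0]])
R=np.array([625.25,124.83]);L=np.array([442.55,146.17]);B=np.array([489.1,-15.81])
print("width",(R-L)@ex)
xc=((R+L)/2)@ex; yb=B@ey+215
o=xc*ex+yb*ey; print("origin",o,"th",np.degrees(a)-90)
for n in("top","scene"):
    s=dict(np.load("pics/%s0.npz"%n))
    def w2p(P): return cv2.projectPoints(np.asarray(P,float),cv2.Rodrigues(s["R"])[0],s["t"],K(s),s["dist"])[0].reshape(-1,2)
    def D(x,y,z): 
        p=(o+ex*x+ey*y)/1000; return [p[0],p[1],z/1000]
    F=4; crop=(150,160,335,285) if n=="top" else (160,140,285,255)
    im=cv2.resize(s["image"][crop[1]:crop[3],crop[0]:crop[2],::-1],None,fx=F,fy=F,interpolation=cv2.INTER_CUBIC)
    def line(Q,c):
        p=((w2p(Q)-crop[:2]+.5)*F-.5).round().astype(int); cv2.polylines(im,[p.reshape(-1,1,2)],False,c,1)
    line([D(*v) for v in[(-90,-215,8),(90,-215,8),(90,195,8),(-90,195,8),(-90,-215,8)]],(0,255,0))
    for sg in(-1,1): line([D(sg*50,-15,24),D(sg*50,153,24)],(0,0,255)); line([D(sg*62,-15,24),D(sg*62,153,24)],(0,0,255))
    line([D(-83,153,77),D(83,153,77)],(255,0,0))
    line([D(-50,150,8),D(50,150,8)],(255,0,255))
    line([D(-86,20,54),D(-66,20,54)],(0,255,255)); line([D(-76,10,54),D(-76,30,54)],(0,255,255))
    cv2.imwrite("pics/ov_%s.png"%n,im)
s=dict(np.load("pics/top0.npz"))
th=a-np.pi/2
b=np.array([[.50994,.06373]]); print("box in dock",todock(b,o/1000,th)*1000,"ang",73.45-72.7)
# roller & hub pixels from crop
for nm,p in(("hub",(297,335)),("roller",(415,401))):
    px=((np.array(p)+.5)/4-.5)+[150,160]; w=cast(s,[px],.054); print(nm,w,todock(w,o/1000,th)*1000)
X=xyz(s)
E
```

```text
width 180.780777881981
origin [550.91363405 190.12449004] th -17.299999999999997
box in dock [[  -1.53347404 -132.86103363]] ang 0.75
hub [[0.48462234 0.23268324 0.054     ]] [[-75.94822633  20.9200581 ]]
roller [[0.44139931 0.15211828 0.054     ]] [[-93.25789516 -68.85364568]]
```

View pics/ov_top.png

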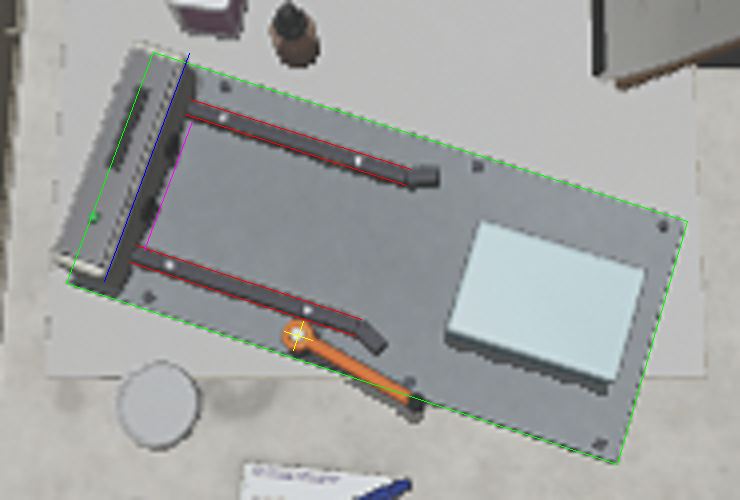

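View pics/ov_scene.png

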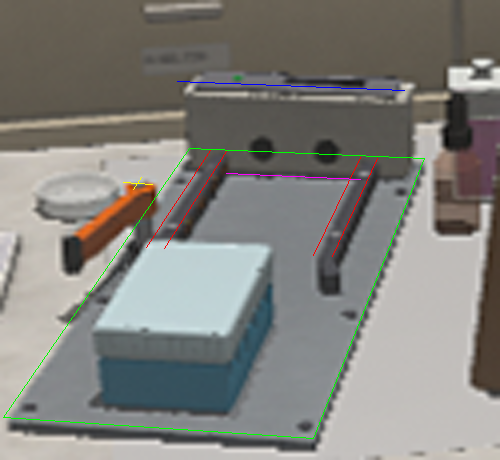

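```bash
cat >> h.py <<'E'
O=np.array([.5509,.1901]); TH=np.radians(-17.3)
def boxpose(s,verbose=True):
    X=xyz(s); Z=X[...,2]; im=s["image"].astype(int)
    D=todock(X.reshape(-1,3),O,TH).reshape(Z.shape+(2,))
    m=(Z>.054)&(Z<.068)&(im[...,2]>150)&(im[...,2]-im[...,0]>12)&(np.abs(D[...,0])<.1)&(D[...,1]<.17)&(D[...,1]>-.23)
    m=big(cv2.morphologyEx(m.astype(np.uint8),cv2.MORPH_OPEN,np.ones((3,3))))
    P=todock(cast(s,np.argwhere(m)[:,::-1],.061),O,TH)*1000
    mo=P.mean(0); ev,V=np.linalg.eigh(np.cov(P.T)); v=V[:,1]*np.sign(V[1,1])
    print("box centroid",mo.round(1),"yaw(moments)",np.arctan2(-v[0],v[1]).round(3),"sizes",np.sqrt(12*ev).round(1),"z",np.median(Z[m]).round(4),"rect",rect(P/1000))
def gate(s):
    X=xyz(s); hsv=cv2.cvtColor(s["image"],cv2.COLOR_RGB2HSV)
    D=todock(X.reshape(-1,3),O,TH).reshape(X.shape[:2]+(2,))
    o=(hsv[...,0]<16)&(hsv[...,1]>130)&(hsv[...,2]>100)&(np.hypot(D[...,0]+.076,D[...,1]-.02)<.115)&(X[...,2]>.045)
    P=todock(cast(s,np.argwhere(o)[:,::-1],.054),O,TH)*1000-[-76,20]
    P=P[np.hypot(*P.T)>18]; c=P.mean(0); print("gate",len(P),"angle",np.arctan2(c[0],-c[1]).round(3),"max r",np.hypot(*P.T).max().round(0))
E
python3 - <<'E'
from h import *
s=dict(np.load("pics/top0.npz")); boxpose(s); gate(s)
c,sn=np.cos(TH),np.sin(TH)
t=O+np.array([[c,-sn],[sn,c]])@[-.0015,-.225]; print("start world",t)
d=np.r_[t-[.16685,.6016],0]; d[2]=0
x=np.array([-.9636,.2675]);y=np.array([.2675,.9636]); print("tool dx dy cm",d[:2]@x*100,d[:2]@y*100)
E
```

```text
box centroid [  -1.9 -133. ] yaw(moments) 0.01 sizes [ 78.3 117.8] z 0.0613 rect ((-1.5277366638183594, -132.8372802734375), (78.49156951904297, 118.0606460571289), 0.7526482343673706)
gate 80 angle -0.197 max r 85.0
start world [ 0.48255851 -0.02427512]
tool dx dy cm -47.163831624344475 -51.864123630156676
```

The box is at about (-1.7, -133) mm in the dock frame, with yaw about 0.01 rad. Its height (61 mm) and size match the description. The gate is at -0.20 rad. I'll approach high, turning the tool x axis to point along the lane.

```bash
python3 -m creep '{"claw":[3.5,3.5,3.5,3.5,3.5,3.5,3.5,3.5,3.5,3.5,3.5,3.5],"dp":[[-3,-3.3,0],[-6,-6.6,0],[-9,-9.9,0],[-12,-13.2,0],[-15,-16.5,0],[-18,-19.8,0],[-21,-23.1,0],[-24,-26.4,0],[-27,-29.7,0],[-30,-33,0],[-33,-36.3,0],[-36,-39.6,0]],"roll":[0.13,0.27,0.4,0.53,0.67,0.8,0.93,1.07,1.2,1.33,1.47,1.602]}'
```

```text
t: 1.3
tcp_pos: [0.4084, 0.1226, 0.2502]
tool_rot: [0.807, 0.59, -0.0, -0.0]
force: [1.1, 0.9, 0.7]
finger_gap: 0.408
```

```bash
cat >> h.py <<'E'
from scipy.spatial.transform import Rotation as Ro
def tool(xd=None,yd=None,z=None):
    st=manip.sense(); R=Ro.from_quat(st["tool_rot"]).as_matrix(); p=st["tcp_pos"]
    print("t",round(st["t"],2),"tcp dock mm",(todock([p],O,TH)*1000).round(1),"z",(p[2]*1000).round(1),"toolx vs lane deg",round(np.degrees(np.arctan2(R[1,0],R[0,0])-TH)-90,2),"tilt",R[:,2].round(3),"F",np.round(st["force"],1),"gap",round(st["finger_gap"],3),"q",st["q"].round(2))
    if xd is not None:
        c,s=np.cos(TH),np.sin(TH); w=O+np.array([[c,-s],[s,c]])@(np.array([xd,yd])/1000)
        print("move cm",(R.T@np.r_[w-p[:2],z/1000-p[2]]*100).round(2))
E
python3 -c "
from h import *; tool(-1,-225,250)"
```

```text
t 1.3 tcp dock mm [[-116.  -106.8]] z 250.2 toolx vs lane deg -0.33 tilt [-0.  0. -1.] F [1.1 0.9 0.7] gap 0.408 q [0.03 0.26 1.91 0.   0.97 0.34]
move cm [-11.75  11.56   0.02]
```

```bash
python3 -m creep '{"claw":[3.5,3.5,3.5,3.5,3.5,3.5],"dp":[[-3,3,0],[-6,6,0],[-9,9,0],[-11.7,11.6,0],[-11.7,11.6,0],[-11.7,11.6,0]],"roll":[0,0,0,0,0,0]}'; python3 - <<'E'
from h import *
tool(-1,-225,47)
s=imaging.snapshot("top"); cv2.imwrite("pics/top1.png",cv2.resize(s["image"][150:300,150:350,::-1],None,fx=4,fy=4)); gate(s)
E
```

```text
t: 1.9
tcp_pos: [0.4837, -0.0223, 0.2498]
tool_rot: [0.806, 0.592, -0.0, -0.001]
force: [0.6, 0.7, 0.1]
finger_gap: 0.408
t 1.9 tcp dock mm [[  -1.  -222.8]] z 249.8 toolx vs lane deg -0.12 tilt [-0.002  0.001 -1.   ] F [0.6 0.7 0.1] gap 0.408 q [-0.28  0.34  1.78  0.    1.03  0.03]
move cm [-0.22  0.04 20.28]
gate 80 angle -0.197 max r 85.0
```

View pics/top1.png

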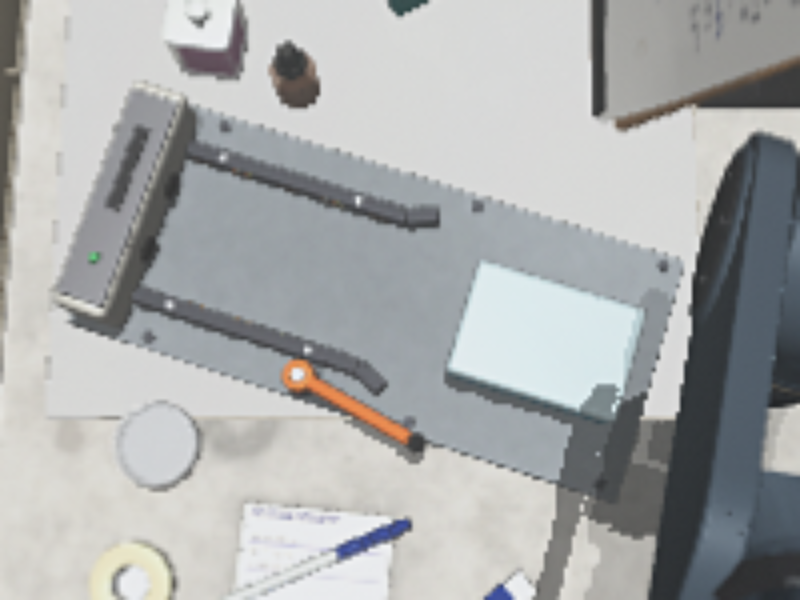

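The top view shows the box at (545,335) untouched and the hand at the right, behind its back edge. The gate is unmoved at (300,375)–(418,440). I'll descend behind the box.

```bash
python3 -m creep '{"claw":[3.5,3.5,3.5,3.5,3.5,3.5,3.5,3.5,3.5],"dp":[[-0.2,0,4],[-0.2,0,8],[-0.2,0,12],[-0.2,0,15],[-0.2,0,17],[-0.2,0,19],[-0.2,0,20.2],[-0.2,0,20.2],[-0.2,0,20.2]],"roll":[0,0,0,0,0,0,0,0,0]}'; python3 - <<'E'
from h import *
tool(-1.5,-204,47)
s=imaging.snapshot("scene"); cv2.imwrite("pics/sc2.png",cv2.resize(s["image"][120:280,130:330,::-1],None,fx=4,fy=3.75))
E
```

```text
t: 2.85
tcp_pos: [0.4834, -0.0231, 0.0487]
tool_rot: [0.805, 0.593, 0.0, 0.0]
force: [-0.7, 0.5, 0.5]
finger_gap: 0.411
t 2.85 tcp dock mm [[  -1.  -223.7]] z 48.7 toolx vs lane deg 0.05 tilt [ 0.  0. -1.] F [-0.7  0.5  0.5] gap 0.411 q [-0.28  0.7   1.93  0.    0.51  0.02]
move cm [ 1.97 -0.04  0.17]
```

View pics/sc2.png

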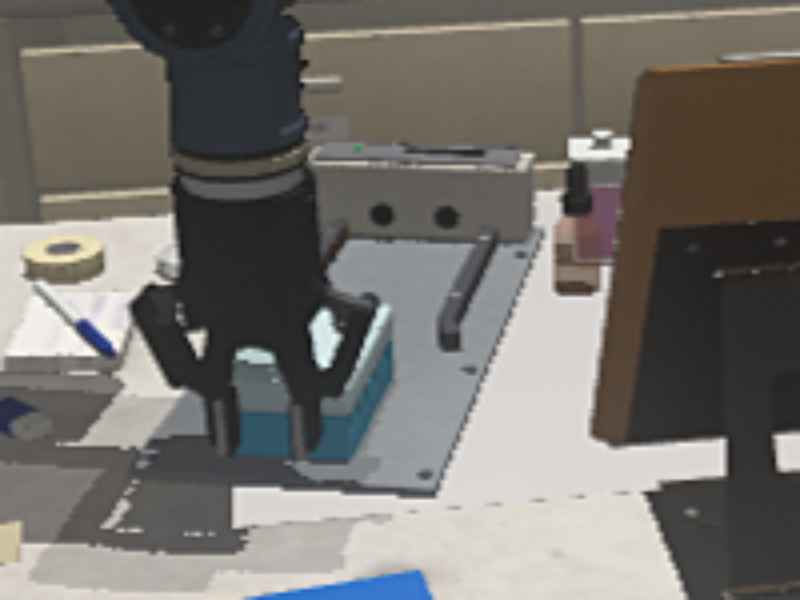

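The scene view shows the two pads (220,420) and (305,420) standing just behind the box's back face, centred and above the deck. I'll start the push at about 0.1 m/s.

```bash
python3 -m creep '{"claw":[3.5,3.5,3.5,3.5,3.5,3.5,3.5,3.5,3.5,3.5,3.5,3.5],"dp":[[0.6,0,0.1],[1.2,0,0.1],[1.8,0,0.1],[2.4,0,0.1],[3.0,0,0.1],[3.8,0,0.1],[4.6,0,0.1],[5.4,0,0.1],[6.2,0,0.1],[7,0,0.1],[7.5,0,0.1],[7.6,0,0.1]],"roll":[0,0,0,0,0,0,0,0,0,0,0,0]}'; python3 - <<'E'
from h import *
tool(-1.5,17,47)
s=imaging.snapshot("top"); cv2.imwrite("pics/top3.png",cv2.resize(s["image"][150:300,150:350,::-1],None,fx=4,fy=4)); gate(s);boxpose(s)
E
```

```text
t: 4.1
tcp_pos: [0.5062, 0.0495, 0.0473]
tool_rot: [0.805, 0.593, 0.0, 0.0]
force: [-0.6, -1.9, 1.5]
finger_gap: 0.413
t 4.1 tcp dock mm [[  -0.9 -147.6]] z 47.3 toolx vs lane deg 0.05 tilt [ 0. -0. -1.] F [-0.6 -1.9  1.5] gap 0.413 q [-0.12  0.72  1.87 -0.    0.56  0.18]
move cm [16.46 -0.05  0.03]Traceback (most recent call last):
  File "<stdin>", line 3, in <module>
  File "h.py", line 35, in gate
    P=todock(cast(s,np.argwhere(o)[:,::-1],.054),O,TH)*1000-[-76,20]
             ~~~~^^^^^^^^^^^^^^^^^^^^^^^^^^^^^^^
  File "h.py", line 10, in cast
    d=rays(s,px)@s["R"]; c=-s["R"].T@s["t"]
      ~~~~^^^^^^
  File "h.py", line 7, in rays
    u=cv2.undistortPoints(np.asarray(px,float).reshape(-1,1,2),K(s),np.asarray(s["dist"],float)).reshape(-1,2)
      ~~~~~~~~~~~~~~~~~~~^^^^^^^^^^^^^^^^^^^^^^^^^^^^^^^^^^^^^^^^^^^^^^^^^^^^^^^^^^^^^^^^^^^^^^^
cv2.error: OpenCV(4.12.0) /io/opencv/modules/calib3d/src/undistort.dispatch.cpp:347: error: (-215:Assertion failed) CV_IS_MAT(_src) && CV_IS_MAT(_dst) && (_src->rows == 1 || _src->cols == 1) && (_dst->rows == 1 || _dst->cols == 1) && _src->cols + _src->rows - 1 == _dst->rows + _dst->cols - 1 && (CV_MAT_TYPE(_src->type) == CV_32FC2 || CV_MAT_TYPE(_src->type) == CV_64FC2) && (CV_MAT_TYPE(_dst->type) == CV_32FC2 || CV_MAT_TYPE(_dst->type) == CV_64FC2) in function 'cvUndistortPointsInternal'
```

View pics/top3.png

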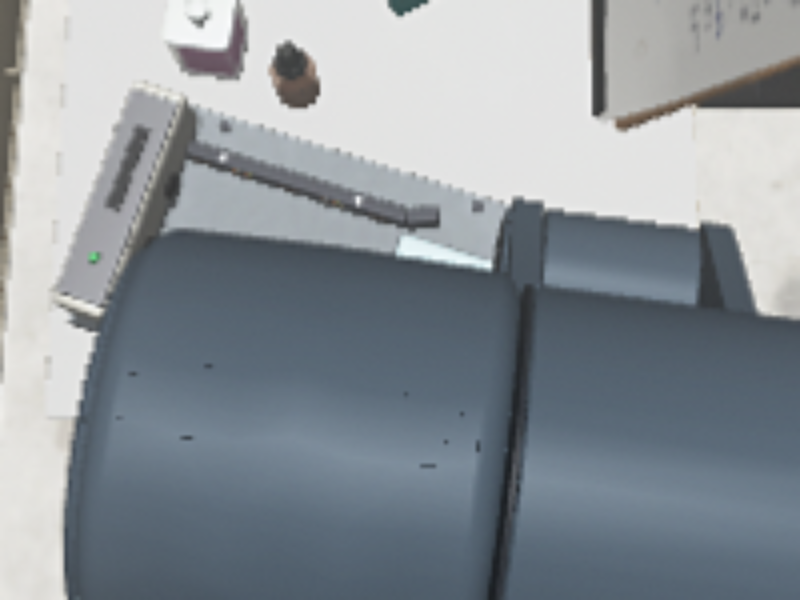

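The top view is mostly hidden by the forearm; only the box's right edge shows, (398,237)–(492,268). I'll check that edge and the scene view.

```bash
python3 - <<'E'
from h import *
s=imaging.snapshot("top")
for p in((398,237),(492,267)):
    px=((np.array(p)+.5)/4-.5)+[150,150]; print(p,todock(cast(s,[px],.061),O,TH)*1000)
s=imaging.snapshot("scene"); cv2.imwrite("pics/sc4.png",cv2.resize(s["image"][120:280,130:330,::-1],None,fx=4,fy=3.75))
E
```

```text
(398, 237) [[ 34.14854776 -15.06882611]]
(492, 267) [[ 34.15370975 -82.75968192]]
```

View pics/sc4.png

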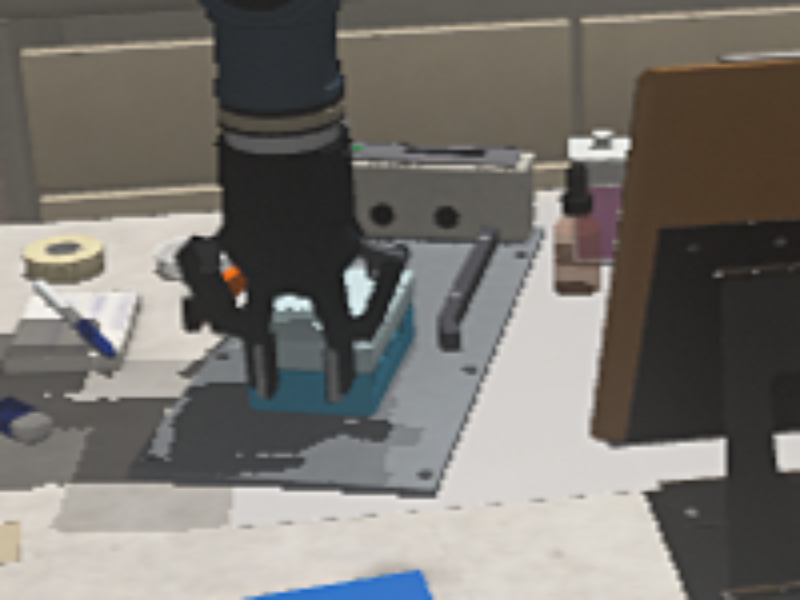

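```bash
python3 - <<'E'
from h import *
s0=dict(np.load("pics/top0.npz"))
s=imaging.snapshot("top")
def edge(s,ys):
    g=cv2.cvtColor(s["image"],cv2.COLOR_RGB2GRAY); 
    for y in ys:
        t=np.linspace(15,60,181); c,n=np.cos(TH),np.sin(TH)
        W=np.c_[O+np.c_[t*c-y*n,t*n+y*c]/1000,np.full(181,.061)]
        p=cv2.projectPoints(W,cv2.Rodrigues(s["R"])[0],s["t"],K(s),s["dist"])[0].reshape(-1,2).astype(np.float32)
        v=cv2.remap(g.astype(np.float32),p[:,0].reshape(1,-1),p[:,1].reshape(1,-1),cv2.INTER_LINEAR)[0]
        i=np.argmin(np.gradient(v)); print(y,t[i].round(1),np.gradient(v)[i].round(1),end=" | ")
    print()
edge(s0,range(-185,-75,10)); edge(s,range(-80,-15,8))
E
```

```text
-185 37.8 -5.0 | -175 37.0 -5.7 | -165 38.2 -5.6 | -155 35.8 -5.1 | -145 37.5 -5.6 | -135 37.2 -4.8 | -125 37.0 -4.7 | -115 36.8 -4.0 | -105 36.0 -4.2 | -95 36.0 -3.4 | -85 36.2 -4.2 | 
-80 38.0 -6.9 | -72 36.8 -5.3 | -64 37.0 -6.2 | -56 37.5 -7.0 | -48 37.8 -6.6 | -40 38.0 -6.8 | -32 45.5 -9.7 | -24 40.5 -7.0 | -16 42.5 -9.3 |
```

```bash
python3 - <<'E'
from h import *
s=imaging.snapshot("top")
cv2.imwrite("pics/top5.png",cv2.resize(s["image"][190:225,235:285,::-1],None,fx=14,fy=14,interpolation=cv2.INTER_NEAREST))
E
```

```text
(no output)
```

View pics/top5.png

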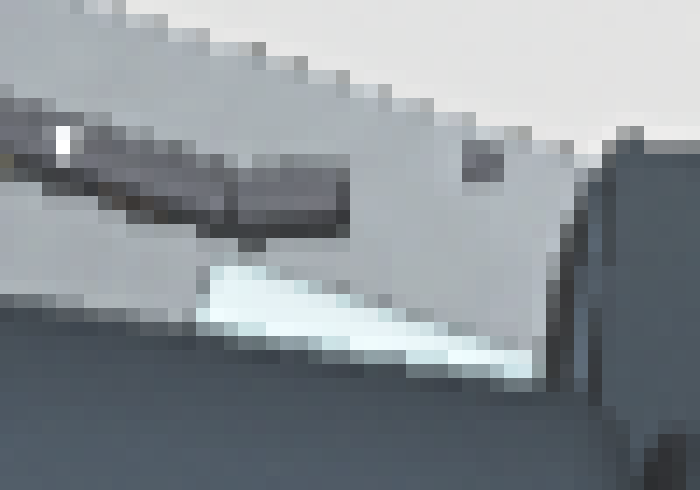

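The box edge at crop pixels (15,19)–(37,25) runs parallel to the rail and about 14 mm inside it, so the box is straight and roughly centred (x about -1 to -4 mm). I'll continue with a slight drift to +x.

```bash
python3 -m creep '{"claw":[3.5,3.5,3.5,3.5,3.5,3.5,3.5,3.5,3.5,3.5,3.5,3.5],"dp":[[0.5,0,0],[1.2,0,0],[2.0,0,0],[2.8,0.05,0],[3.6,0.05,0],[4.4,0.05,0],[5.2,0.1,0],[6.0,0.1,0],[6.8,0.1,0],[7.6,0.1,0],[8.2,0.1,0],[8.4,0.1,0]],"roll":[0,0,0,0,0,0,0,0,0,0,0,0]}'; python3 - <<'E'
from h import *
tool(-1,17,47)
s=imaging.snapshot("scene"); cv2.imwrite("pics/sc6.png",cv2.resize(s["image"][120:280,130:330,::-1],None,fx=4,fy=3.75))
s=imaging.snapshot("top"); cv2.imwrite("pics/top6.png",cv2.resize(s["image"][150:300,150:350,::-1],None,fx=4,fy=4))
E
```

```text
t: 5.55
tcp_pos: [0.5323, 0.1293, 0.0474]
tool_rot: [0.805, 0.593, 0.0, 0.0]
force: [-0.5, -1.6, 0.1]
finger_gap: 0.414
t 5.55 tcp dock mm [[  0.3 -63.5]] z 47.4 toolx vs lane deg 0.04 tilt [ 0. -0. -1.] F [-0.5 -1.6  0.1] gap 0.414 q [ 0.03  0.74  1.77 -0.    0.63  0.34]
move cm [ 8.05 -0.12  0.04]
```

View pics/sc6.png

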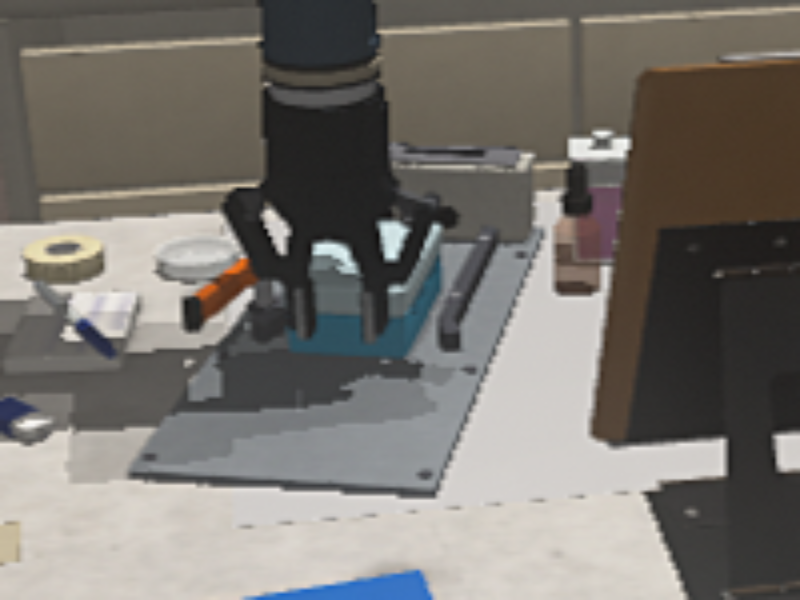

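View pics/top6.png

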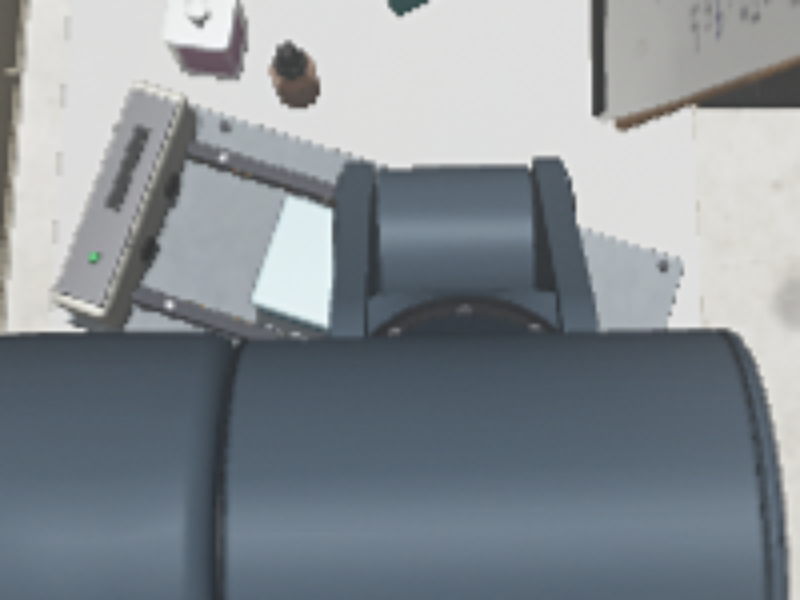

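The views show the box in the lane, its front top edge from (290,195) to (253,300) in the top crop. Both corners are visible, so I can measure them.

```bash
python3 - <<'E'
from h import *
s=imaging.snapshot("top"); im=s["image"].astype(int)
cv2.imwrite("pics/top7.png",cv2.resize(s["image"][190:240,190:240,::-1],None,fx=12,fy=12,interpolation=cv2.INTER_NEAREST))
m=(im[...,2]>170)&(im[...,2]-im[...,0]>9); m[:190]=0;m[240:]=0;m[:,:205]=0;m[:,240:]=0; m=big(m)
c,_=cv2.findContours(m.astype(np.uint8),cv2.RETR_EXTERNAL,cv2.CHAIN_APPROX_NONE)
P=todock(cast(s,c[0].reshape(-1,2),.061),O,TH)*1000
print(m.sum(),P.min(0),P.max(0))
# front edge: per x bin max y; sides: per y bin
for x in range(-40,40,8):
    q=P[(P[:,0]>=x)&(P[:,0]<x+8)]
    if len(q): print(x+4,q[:,1].max().round(1),end=" | ")
print()
for y in range(20,60,6):
    q=P[(P[:,1]>=y)&(P[:,1]<y+6)]
    if len(q): print(y+3,q[:,0].min().round(1),q[:,0].max().round(1),end=" | ")
E
```

```text
846 [-50.40951637  10.97506103] [ 39.05487894 114.46681092]
-36 89.9 | -28 92.7 | -20 95.5 | -12 98.3 | -4 101.2 | 4 104.0 | 12 106.8 | 20 109.7 | 28 112.6 | 36 114.5 | 
23 -38.7 6.2 | 29 -38.7 24.6 | 35 -37.8 37.9 | 41 -39.5 38.8 | 47 -39.4 38.0 | 53 -38.5 38.9 | 59 -48.7 39.1 |
```

View pics/top7.png

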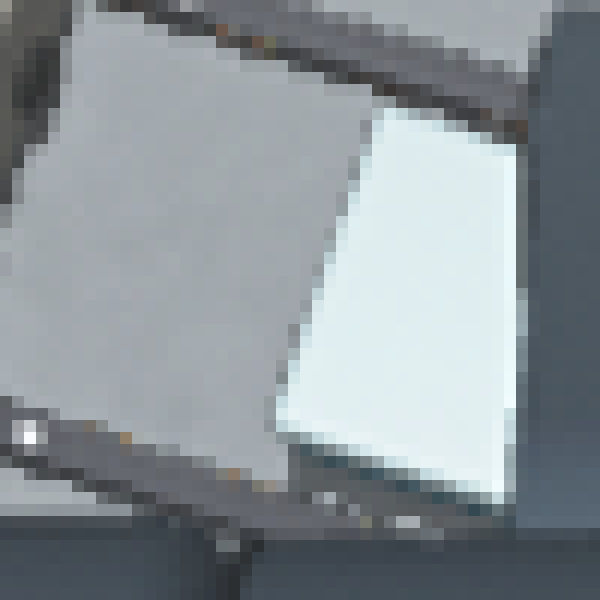

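The sides measure -38.7 and +38.5, so the box is centred and straight. The front is at about y=67 mm, with about 82 mm to go. I'll continue and slow down near the bumpers.

```bash
python3 -m creep '{"claw":[3.5,3.5,3.5,3.5,3.5,3.5,3.5,3.5,3.5,3.5,3.5,3.5],"dp":[[0.5,0,0],[1.2,0,0],[2.0,0,0],[2.8,0,0],[3.6,0,0],[4.4,0,0],[5.2,0,0],[6.0,0,0],[6.6,0,0],[7.1,0,0],[7.4,0,0],[7.5,0,0]],"roll":[0,0,0,0,0,0,0,0,0,0,0,0]}'; python3 - <<'E'
from h import *
tool(0,19,47)
s=imaging.snapshot("scene"); cv2.imwrite("pics/sc8.png",cv2.resize(s["image"][120:280,130:330,::-1],None,fx=4,fy=3.75))
s=imaging.snapshot("top"); cv2.imwrite("pics/top8.png",cv2.resize(s["image"][150:300,150:350,::-1],None,fx=4,fy=4))
E
```

```text
t: 6.9
tcp_pos: [0.5544, 0.2005, 0.0473]
tool_rot: [0.805, 0.593, -0.0, 0.0]
force: [-0.5, -2.8, 1.5]
finger_gap: 0.405
t 6.9 tcp dock mm [[ 0.2 11. ]] z 47.3 toolx vs lane deg 0.01 tilt [ 0. -0. -1.] F [-0.5 -2.8  1.5] gap 0.405 q [ 0.16  0.77  1.66 -0.    0.71  0.46]
move cm [ 0.8  -0.02  0.03]
```

View pics/top8.png

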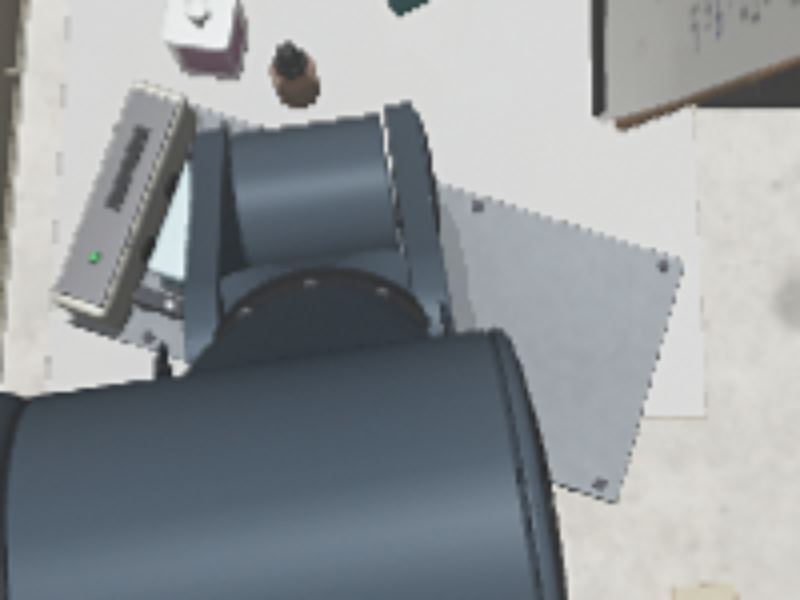

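The box's front now lies near the housing (the light strip at (172,230)), and the force is still low. I'll creep in and watch the force.

```bash
python3 -m creep '{"claw":[3.5,3.5,3.5,3.5],"dp":[[0.2,0,0],[0.4,0,0],[0.6,0,0],[0.6,0,0]],"roll":[0,0,0,0]}'; python3 -c "
from h import *; tool(0,19,47)"; python3 -m creep '{"claw":[3.5,3.5,3.5,3.5],"dp":[[0.1,0,0],[0.2,0,0],[0.2,0,0],[0.2,0,0]],"roll":[0,0,0,0]}'; python3 -c "
from h import *; tool(0,19,47)"
```

```text
t: 7.4
tcp_pos: [0.5563, 0.2063, 0.0473]
tool_rot: [0.805, 0.593, 0.0, -0.0]
force: [-0.1, 0.3, 0.6]
finger_gap: 0.411
t 7.4 tcp dock mm [[ 0.3 17.1]] z 47.3 toolx vs lane deg -0.01 tilt [ 0.  0. -1.] F [-0.1  0.3  0.6] gap 0.411 q [0.17 0.77 1.65 0.   0.72 0.47]
move cm [ 0.19 -0.03  0.03]
t: 7.8
tcp_pos: [0.5568, 0.2081, 0.0473]
tool_rot: [0.805, 0.593, 0.0, -0.0]
force: [-0.8, -1.0, -0.5]
finger_gap: 0.41
t 7.8 tcp dock mm [[ 0.2 18.9]] z 47.3 toolx vs lane deg -0.01 tilt [ 0.  0. -1.] F [-0.8 -1.  -0.5] gap 0.41 q [0.17 0.77 1.65 0.   0.72 0.47]
move cm [ 0.01 -0.02  0.03]
```

```bash
python3 -m creep '{"claw":[3.5,3.5,3.5],"dp":[[0.1,0,0],[0.2,0,0],[0.2,0,0]],"roll":[0,0,0]}';  python3 -c "
from h import *; tool(0,19,47)"
```

```text
t: 8.1
tcp_pos: [0.557, 0.2092, 0.0473]
tool_rot: [0.805, 0.593, -0.001, 0.0]
force: [-0.8, -4.1, 0.8]
finger_gap: 0.41
t 8.1 tcp dock mm [[ 0.2 20.1]] z 47.3 toolx vs lane deg 0.01 tilt [-0.001 -0.001 -1.   ] F [-0.8 -4.1  0.8] gap 0.41 q [ 0.17  0.77  1.64 -0.    0.72  0.47]
move cm [-0.11 -0.02  0.03]
```

```bash
python3 -m creep '{"claw":[3.5,3.5,3.5,3.5],"dp":[[0.1,0,0],[0.2,0,0],[0.2,0,0],[0.2,0,0]],"roll":[0,0,0,0]}';  python3 -c "
from h import *; tool(0,19,47)"
```

```text
t: 8.5
tcp_pos: [0.557, 0.2093, 0.0473]
tool_rot: [0.805, 0.593, -0.002, 0.001]
force: [-1.3, -9.9, 3.4]
finger_gap: 0.409
t 8.5 tcp dock mm [[ 0.1 20.2]] z 47.3 toolx vs lane deg 0.04 tilt [-0.003 -0.004 -1.   ] F [-1.3 -9.9  3.4] gap 0.409 q [ 0.17  0.78  1.64 -0.    0.73  0.48]
move cm [-0.12 -0.01  0.03]
```

It stalled at y=20.2 mm with 10 N, so the box is home against the bumpers. I'll back away along the lane and then rise.

```bash
python3 -m creep '{"claw":[3.5,3.5,3.5,3.5,3.5,3.5,3.5,3.5,3.5,3.5,3.5,3.5],"dp":[[-0.3,0,0],[-1,0,0],[-2.5,0,0],[-5,0,0],[-8,0,0],[-11,0,-1],[-14,0,-3],[-17,0,-6],[-20,0,-10],[-23,0,-14],[-26,0,-15],[-26,0,-15]],"roll":[0,0,0,0,0,0,0,0,0,0,0,0]}';  python3 - <<'E'
from h import *
tool(-140,-60,100)
s=imaging.snapshot("top"); cv2.imwrite("pics/top9.png",cv2.resize(s["image"][150:300,150:350,::-1],None,fx=4,fy=4))
E
```

```text
t: 9.7
tcp_pos: [0.4808, -0.0397, 0.1995]
tool_rot: [0.807, 0.591, 0.001, 0.002]
force: [-0.1, -0.5, 0.0]
finger_gap: 0.405
t 9.7 tcp dock mm [[   1.4 -240.3]] z 199.5 toolx vs lane deg -0.25 tilt [ 0.005 -0.002 -1.   ] F [-0.1 -0.5  0. ] gap 0.405 q [-0.31  0.41  1.84 -0.    0.88 -0.01]
move cm [ 17.97 -14.27   9.87]
```

View pics/top9.png

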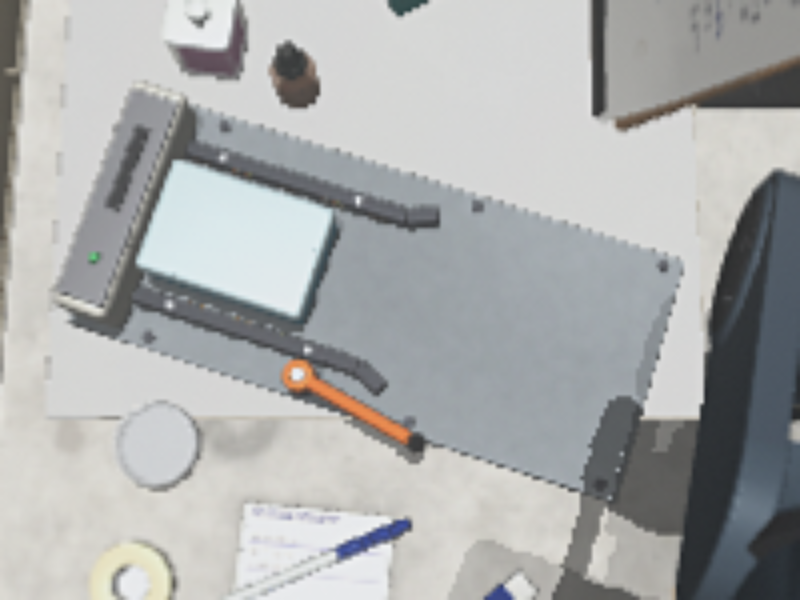

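```bash
python3 - <<'E'
from h import *
s=imaging.snapshot("top"); boxpose(s); gate(s)
E
```

```text
box centroid [ 4.7 99.7] yaw(moments) 0.326 sizes [ 68.8 113.6] z 0.061 rect ((-0.11287307739257812, 91.4518051147461), (78.9533462524414, 118.63235473632812), 0.21312221884727478)
gate 81 angle -0.198 max r 85.0
```

The box is home: rect centre (-0.1, 91) against the ideal (0, 90), yaw about 0, centred. The gate is still at -0.20. (The moments figure was spoiled by the mask bleeding into the deck; the rect size of 79x119 agrees with the box.) Next I'll shut the fingers and move to the outside of the arm.

```bash
python3 -m creep '{"claw":[2,1,0,0,0,0,0,0,0],"dp":[[3,-2,0],[6,-4.5,0],[9,-7,1],[12,-9.5,3],[15,-12,5],[18,-14,7],[19.4,-14.2,7],[19.4,-14.2,7],[19.4,-14.2,7]],"roll":[0,0,0,0,0,0,0,0,0]}';  python3 - <<'E'
from h import *
tool(-140,-46,54)
s=imaging.snapshot("scene"); cv2.imwrite("pics/sc10.png",cv2.resize(s["image"][120:280,130:330,::-1],None,fx=4,fy=3.75))
E
```

```text
t: 10.7
tcp_pos: [0.4021, 0.1915, 0.1266]
tool_rot: [0.805, 0.594, -0.001, -0.0]
force: [0.6, -0.3, 0.1]
finger_gap: -0.004
t 10.7 tcp dock mm [[-142.5  -42.9]] z 126.6 toolx vs lane deg 0.12 tilt [-0.001 -0.    -1.   ] F [ 0.6 -0.3  0.1] gap -0.004 q [ 0.19  0.51  1.99 -0.    0.64  0.49]
move cm [-0.3   0.26  7.26]
```

View pics/sc10.png

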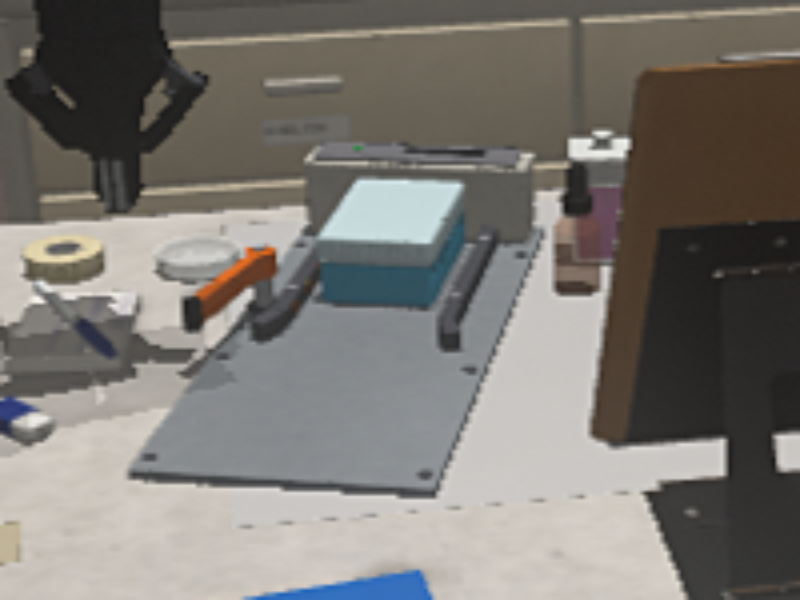

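The scene view shows the box home in the lane (390,240), the open orange arm (230,285), and the shut fingers (118,190) to the left of it. I'll descend.

```bash
python3 -m creep '{"claw":[0,0,0,0,0,0],"dp":[[-0.3,0.2,2],[-0.3,0.2,4],[-0.3,0.2,6],[-0.3,0.2,7.2],[-0.3,0.2,7.2],[-0.3,0.2,7.2]],"roll":[0,0,0,0,0,0]}';  python3 - <<'E'
from h import *
tool(-95.5,-46,54)
s=imaging.snapshot("scene"); cv2.imwrite("pics/sc11.png",cv2.resize(s["image"][120:280,130:330,::-1],None,fx=4,fy=3.75))
E
```

```text
t: 11.35
tcp_pos: [0.404, 0.1868, 0.0555]
tool_rot: [0.806, 0.592, 0.0, -0.0]
force: [0.1, 0.5, -0.3]
finger_gap: 0.002
t 11.35 tcp dock mm [[-139.3  -46.8]] z 55.5 toolx vs lane deg -0.09 tilt [-0.  0. -1.] F [ 0.1  0.5 -0.3] gap 0.002 q [0.18 0.67 2.03 0.   0.45 0.48]
move cm [0.09 4.38 0.15]
```

View pics/sc11.png

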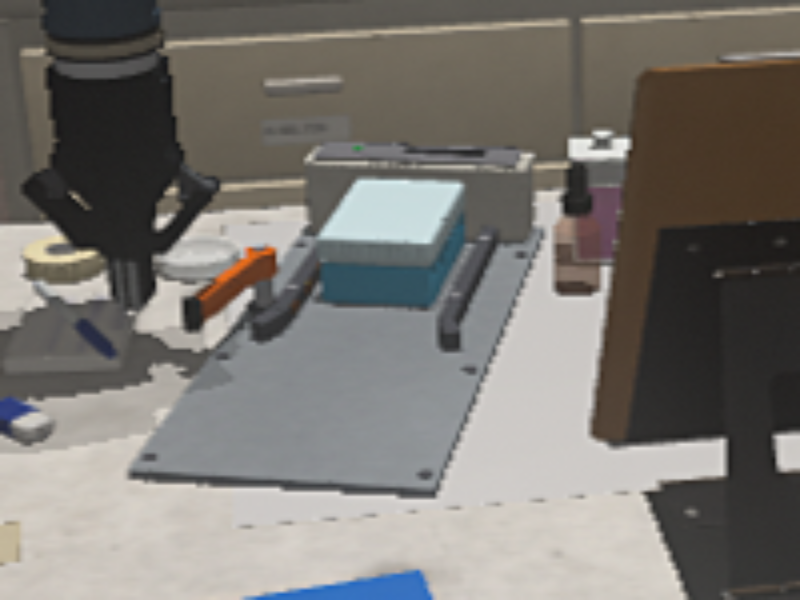

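The fingers at (130,280) are at the arm's height, to its left. I'll start the swing.

```bash
python3 -m creep '{"claw":[0,0,0,0,0,0,0,0,0,0,0,0],"dp":[[0.1,0.7,0.1],[0.1,1.4,0.1],[0.1,2.1,0.1],[0.1,2.8,0.1],[0.1,3.5,0.1],[0.1,4.1,0.1],[0.1,4.7,0.1],[0.1,5.3,0.1],[0.2,5.9,0.1],[0.2,6.5,0.1],[0.3,7.1,0.1],[0.3,7.3,0.1]],"roll":[0,0,0,0,0,0,0,0,0,0,0,0]}';  python3 - <<'E'
from h import *
tool(-39.3,-26.3,54)
s=imaging.snapshot("scene"); cv2.imwrite("pics/sc12.png",cv2.resize(s["image"][120:280,130:330,::-1],None,fx=4,fy=3.75))
E
```

```text
t: 12.6
tcp_pos: [0.4756, 0.1687, 0.0544]
tool_rot: [0.805, 0.593, 0.001, 0.0]
force: [-0.8, -0.6, 0.9]
finger_gap: -0.0
t 12.6 tcp dock mm [[-65.5 -42.8]] z 54.4 toolx vs lane deg -0.01 tilt [ 0.002  0.    -1.   ] F [-0.8 -0.6  0.9] gap -0.0 q [0.12 0.7  1.88 0.   0.56 0.42]
move cm [1.65 2.62 0.04]
```

View pics/sc12.png

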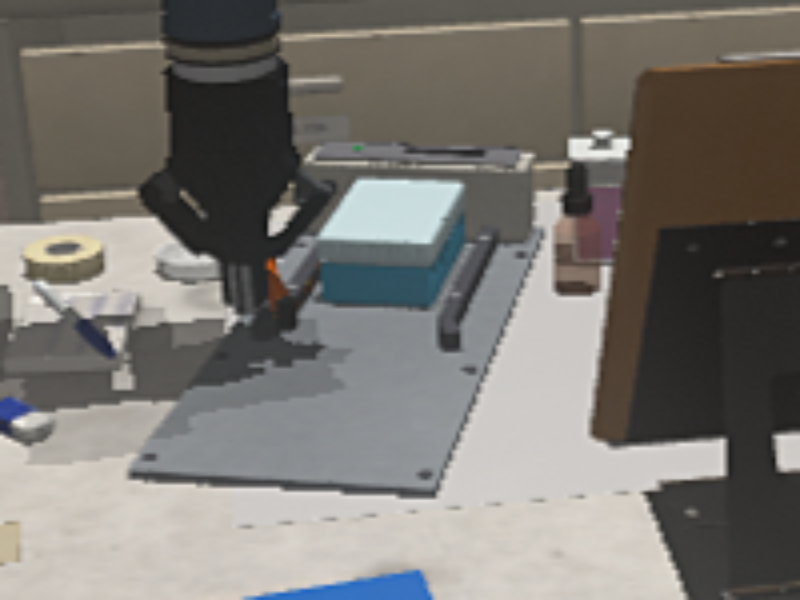

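The arm has swung about 30° with the fingers against it at (245,290). I'll continue round the arc.

```bash
python3 -m creep '{"claw":[0,0,0,0,0,0,0,0,0,0],"dp":[[0.3,0.5,0],[0.6,1.1,0],[0.9,1.7,0],[1.3,2.2,0],[1.65,2.6,0],[2.1,3.0,0],[2.6,3.3,0],[3.0,3.55,0],[3.5,3.7,0],[3.5,3.7,0]],"roll":[0,0,0,0,0,0,0,0,0,0]}';  python3 - <<'E'
from h import *
tool(-25.5,4,54)
s=imaging.snapshot("scene"); cv2.imwrite("pics/sc13.png",cv2.resize(s["image"][120:280,130:330,::-1],None,fx=4,fy=3.75))
E
```

```text
t: 13.65
tcp_pos: [0.5211, 0.1917, 0.0544]
tool_rot: [0.805, 0.593, 0.001, 0.0]
force: [0.6, 0.6, -0.2]
finger_gap: -0.001
t 13.65 tcp dock mm [[-29.   -7.3]] z 54.4 toolx vs lane deg 0.02 tilt [ 0.002  0.    -1.   ] F [ 0.6  0.6 -0.2] gap -0.001 q [0.15 0.73 1.75 0.   0.66 0.45]
move cm [1.13 0.35 0.05]
```

View pics/sc13.png

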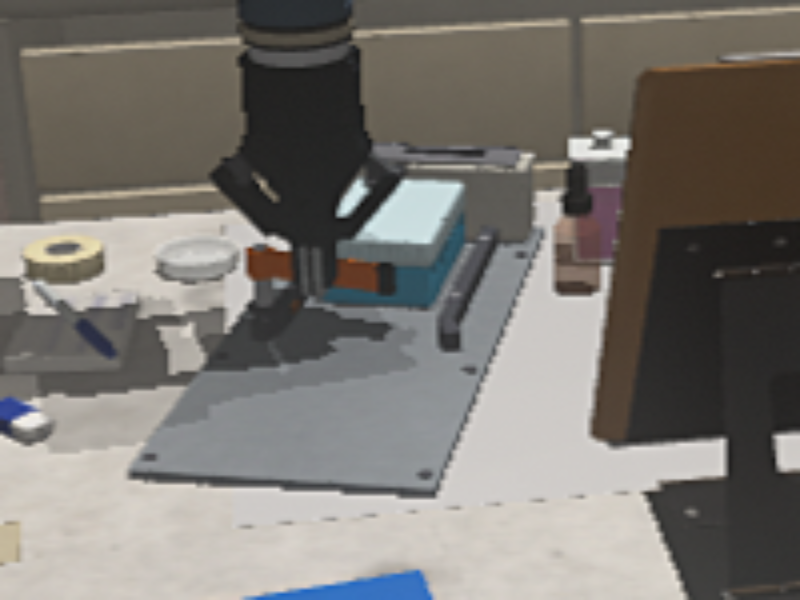

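The arm lies nearly across the lane, with its roller at (385,278) behind the box. I'll finish the last 11 mm slowly and watch the force.

```bash
python3 -m creep '{"claw":[0,0,0,0,0],"dp":[[0.4,0.2,0],[0.7,0.3,0],[0.9,0.35,0],[1.1,0.35,0],[1.1,0.35,0]],"roll":[0,0,0,0,0]}';  python3 -c "
from h import *; tool(-25.5,5,54)"; python3 -m creep '{"claw":[0,0,0],"dp":[[0.1,0,0],[0.2,0,0],[0.2,0,0]],"roll":[0,0,0]}';  python3 -c "
from h import *; tool(-25.5,5,54)"
```

```text
t: 14.2
tcp_pos: [0.527, 0.2008, 0.0544]
tool_rot: [0.805, 0.593, 0.0, 0.0]
force: [0.3, 0.0, -0.3]
finger_gap: -0.003
t 14.2 tcp dock mm [[-26.    3.2]] z 54.4 toolx vs lane deg 0.0 tilt [ 0.001  0.    -1.   ] F [ 0.3  0.  -0.3] gap -0.003 q [0.17 0.74 1.73 0.   0.68 0.47]
move cm [0.18 0.05 0.04]
t: 14.5
tcp_pos: [0.5274, 0.2018, 0.0544]
tool_rot: [0.805, 0.593, -0.0, 0.0]
force: [0.7, -4.8, 0.8]
finger_gap: -0.0
t 14.5 tcp dock mm [[-25.9   4.2]] z 54.4 toolx vs lane deg 0.02 tilt [ 0.    -0.001 -1.   ] F [ 0.7 -4.8  0.8] gap -0.0 q [ 0.17  0.74  1.72 -0.    0.68  0.47]
move cm [0.08 0.04 0.04]
```

```bash
python3 -m creep '{"claw":[0,0,0,0],"dp":[[0.1,0,0],[0.2,0,0],[0.2,0,0],[0.2,0,0]],"roll":[0,0,0,0]}';  python3 -c "
from h import *; tool(-25.5,5,54)"
```

```text
t: 14.9
tcp_pos: [0.5274, 0.202, 0.0544]
tool_rot: [0.805, 0.593, -0.002, 0.001]
force: [-0.7, -10.1, 3.4]
finger_gap: -0.001
t 14.9 tcp dock mm [[-26.    4.4]] z 54.4 toolx vs lane deg 0.07 tilt [-0.002 -0.003 -1.   ] F [ -0.7 -10.1   3.4] gap -0.001 q [ 0.17  0.74  1.72 -0.    0.68  0.47]
move cm [0.06 0.05 0.04]
```

The arm is at its stop: 10 N, with the finger stalled at y=4.4 as predicted for 1.57 rad. I'll back off, rise and check.

```bash
python3 -m creep '{"claw":[0,0,0,0,0,0,0,0,0,0,0,0],"dp":[[-0.3,0,0],[-1,0,0],[-2.5,0,0],[-5,0,0],[-8,0,0],[-11,0,-1],[-14,0,-3],[-17,0,-6],[-20,0,-10],[-23,0,-14],[-26,0,-15],[-26,0,-15]],"roll":[0,0,0,0,0,0,0,0,0,0,0,0]}';  python3 - <<'E'
from h import *
tool()
s=imaging.snapshot("top"); cv2.imwrite("pics/top14.png",cv2.resize(s["image"][150:300,150:350,::-1],None,fx=4,fy=4))
boxpose(s); gate(s)
s0=dict(np.load("pics/top0.npz")); d=np.abs(s["image"][150:300,150:230].astype(int)-s0["image"][150:300,150:230]).max(2)
s=imaging.snapshot("scene"); cv2.imwrite("pics/sc14.png",cv2.resize(s["image"][120:280,130:330,::-1],None,fx=4,fy=3.75))
E
```

```text
t: 16.1
tcp_pos: [0.4507, -0.047, 0.2064]
tool_rot: [0.807, 0.591, 0.001, 0.002]
force: [0.4, 0.7, -0.1]
finger_gap: 0.001
t 16.1 tcp dock mm [[ -25.2 -256.1]] z 206.4 toolx vs lane deg -0.25 tilt [ 0.005 -0.002 -1.   ] F [ 0.4  0.7 -0.1] gap 0.001 q [-0.35  0.37  1.9  -0.    0.87 -0.04]
box centroid [ 4.9 99.9] yaw(moments) 0.334 sizes [ 68.7 114.3] z 0.0612 rect ((-0.21234130859375, 91.85585021972656), (78.92903900146484, 117.7120361328125), 0.08744126558303833)
gate 85 angle 1.582 max r 87.0
```

View pics/top14.png

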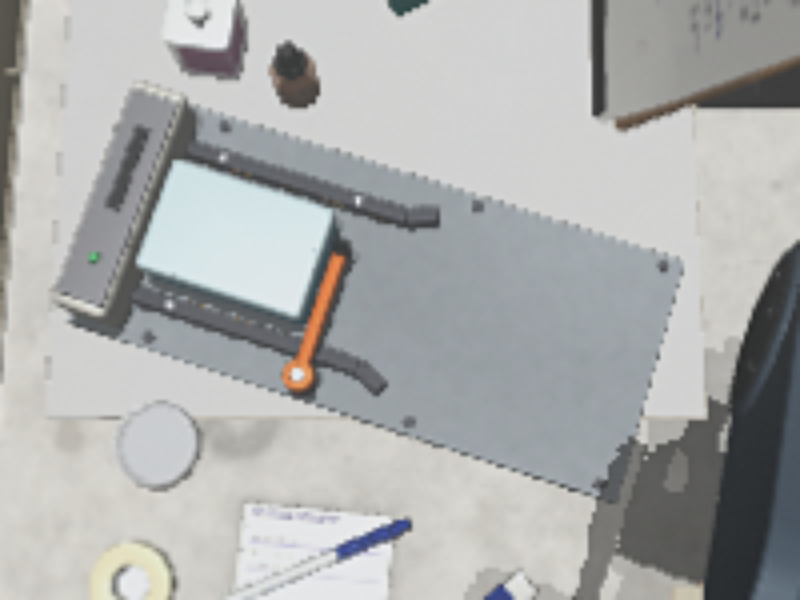

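View pics/sc14.png

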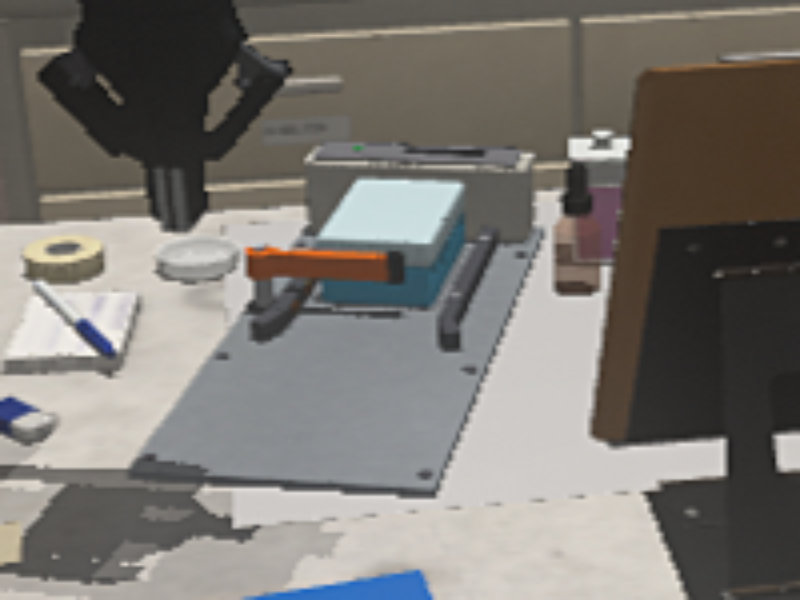

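The views show the orange arm straight across the lane behind the box, (300,375)–(343,255). The box is home and the jar, bottle and dish are where they were. The hand is clear, so I'll hand in.

```bash
python3 -m creep '{"claw":[0,0],"dp":[[0,0,0],[0,0,0]],"roll":[0,0]}'; python3 -c "
from station import workorder; print(workorder.sign_off())"
```

```text
t: 16.4
tcp_pos: [0.4499, -0.0428, 0.2034]
tool_rot: [0.805, 0.593, -0.001, -0.001]
force: [-0.6, 0.5, -0.2]
finger_gap: -0.004
the job is handed in; nothing more can be done
None
```

I pushed the light-blue box down the lane with two spread pads until it stalled against the bumpers at about 10 N. I then backed out, shut the fingers and pushed the orange arm round until it stalled at its stop, also at about 10 N. The job was handed in at t ≈ 16.4 s of the 72 s allowed; sign-off gave no verdict.

**Last checks (top camera, dock frame):**
- **Box:** its centre is at about (-0.2, 91.9) mm against a home position of (0, 90), so y reads about 2 mm past home, within the camera's 2 mm accuracy. Yaw is about 0.
- **Arm:** it stands at about 1.58 rad, which is fully shut.
- **Jar, bottle and dish:** they look unmoved in the pictures; I did not measure them.
- **Hand:** it is clear of everything.

**Checks that disagreed:**
- **Box yaw by moments:** this gave about 0.33 rad, but its colour mask bled into the grey deck. I trusted the rectangle fit instead, because its 79 x 118 mm size matches the box.
- **Scene camera:** its overlay sat a few pixels off on the rails, so I took positions from the top camera.
- **Rails:** I had no direct reading of rail contact. The closest evidence is that the box stayed about 10 mm clear on each side, and the fingers were kept inside the lane or above the rails.

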